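Tip the leaking capacitor down the scrap chute

TASK

The tall blue can capacitor standing in the taped lane on the walnut shelf is leaking, so it must not be picked up or slid along: push it near its top until it topples over into the mouth of the steel chute, and let it slide by itself down into the open tin. Leave everything else on the shelf and bench standing where it is, the tin included.

Things in the scene. Friction and masses are not known exactly. Their poses are not given: they have to be found in the camera images.
- capacitor: the leaking capacitor: an upright blue cylinder 40 mm across, 80 mm tall, about 130 g, with two 6 mm screw terminals on top. Origin at its centre, 40 mm above the shelf board while it stands; z along the cylinder, up. It stands 6 to 24 mm short of the chute mouth, within 8 mm of the lane's middle. Pushed well above half height it tips over its lower edge and does not slide
- shelf: the fixed walnut tool shelf, 190 mm (its x) by 300 mm (its y), flat top board 210 mm above the bench. Origin on the bench under the board's middle, z up. The chute leads down and away from its -y end, so the capacitor must fall along the shelf's -y. Two paper-tape strips along y, 60 mm apart, mark the lane to the chute; 12 mm high strips edge the +x and +y sides
- chute_mouth (a point): middle of the top edge of the chute, level with the shelf board, at (0, -150, 210) mm in the shelf's frame. The chute is a polished steel trough, floor 60 mm wide, sides about 32 mm high and flared outward, sloping down at 36 degrees
- chute_end (a point): middle of the lower edge of the chute's floor, 125 mm further along the shelf's -y and 118 mm above the bench, just over the tin's near wall
- tin: the lidless round tin standing loose on the bench under the chute's lower end: 150 mm across, 95 mm tall, wall 3 mm. Origin at the centre of its underside, z up
- tin_in (a point): centre of the tin's inner floor, 3 mm above the bench
- spare: bystander: a good blue capacitor, shorter (35 mm across, 46 mm tall), standing on the shelf board outside the lane towards the board's +y end. Origin at half height
- post_a: bystander: a brass binding post standing on its knob on the shelf board beside the lane, 17 mm across, 42 mm tall. Origin at the centre of its underside
- post_b: bystander: a second brass binding post like the first, on the other side of the lane
- hex_keys: bystander: fold-out hex key set in a red plastic holder 104 x 26 x 20 mm, one key folded out, lying on the bench. Origin at the centre of the holder's underside
- shader: bystander: a dented chrome tattoo machine frame, about 105 x 80 x 13 mm, lying on its side on the bench. Origin on its underside near its middle
- screwdriver: bystander: a screwdriver 170 mm long lying on the bench
- jar: bystander: a small glass jar with a steel cap, 48 mm across, 55 mm tall, standing on the shelf board towards its +y end. Origin at the centre of its underside

How it is judged:
By the outcome, as a careful person would: the job done as asked, in the order asked, and still so for the second after the job is handed in, with the robot touching nothing.
It also fails if it takes over 29 s, if anything falls off the work surface, if the arm or the gripper's body presses on something with over 40 N, if the wrist force passes 120 N, or if a joint passes its speed limit or range.

ROBOT

A 6-joint arm with a two-finger parallel gripper is mounted at the origin on the work surface. World frame = base frame: x ahead of the robot, y to its left, z up, the work surface at z = 0. Lengths are in m, angles in rad, forces in N, time in s.
With the tool pointing down it reaches from about 0.325 to 0.775 m from the base axis. Payload 5.5 kg.
Tool frame: the origin (TCP) lies midway between the tips of the shut fingers; the grasp point (between the pads) lies 19 mm behind it; z points along the fingers, y is the line along which they close (so a half turn about z gives the same grasp; the last joint's range is limited). The gripper opens to 85 mm and grips with 20 to 120 N. Pads are 22 mm wide; open, the fingers measure 114 mm over their backs; the gripper's body (76 mm by 85 mm) begins 54 mm behind the grasp point. The pads swing forward as they close: fully open they stand 13 mm farther back than shut.
Start: joints at [-1.178, 0.091, 1.231, -0, 1.82, -0.057], TCP at [0.261, -0.54, 0.231] pointing down, gripper open.
Joint ranges: [-2.87, 2.87], [-0.86, 2.18], [0.17, 2.46], [-1.51, 4.65], [0.06, 2.69], [-2.65, 2.65]. Speed limits (rad/s): [2.57, 2.57, 3.01, 3.14, 3.14, 3.14].

INTERFACE

Orientations are given as a 3x3 rotation matrix whose columns are the frame's x, y, z axes.
In Python, from rig import manip gives the robot as it stands.
- The arm moves only by the shell command python3 -m jog 'ROWS' [FORCE]. ROWS is JSON, a list of rows, each an object of numbers: "x", "y", "z": the shift along the tool's x, y, z in m; "ax", "ay", "az": the turn, a rotation vector about the tool's x, y, z in units of 6 degrees (1.0 is 6 degrees); "claw": the finger opening in m, from 0 to 0.0854. In form: [{"x": .., "y": .., "z": .., "ax": .., "ay": .., "az": .., "claw": ..}, ...]. A call has 1 to 5 rows; each row is the pose to reach, as a shift and turn from the pose commanded when the call began, along the tool's axes at that moment; what a row does not reach only later rows make up. A row lasts 1/12 s, in which the tool goes at most 41.7 mm and 7.16 degrees, less where a joint would pass 70% of its speed; a pose out of reach is approached as far as the arm can. A call with a gripper value outside its range is refused whole. The fingers move at their own pace and stop on an object; FORCE is the grip in N (left out, the last holds). Time passes only in rows, so rows that repeat a pose let the fingers close. It gives the time, the measured TCP pose, the force, the opening and the grip force at its end, in the units of the state.
- manip.state(): the state, without advancing time (a new reading comes with each control period).
- manip.camera(name): name is "scene" or "top" or "wrist"; returns (picture, depth): 384x512x3 uint8, red, green, blue; 384x512 float32, m along the optical axis (not along the pixel's ray), 0 where there is no reading.
- manip.camera_model(name): a dict with "camera_matrix" (3x3 intrinsics, pixels), "k1" (the pictures are not rectified: a ray, as slopes to the right and down, at radius r is drawn at 1 + k1 r^2 times it, then the intrinsics apply), "origin" and "orientation" of the camera in the world. Camera axes: x right, y down, z forward; pixel columns grow to the right and rows downward; lengths in m; the calibration is good to about 2 mm. A picture is of the moment at which its call begins: read the wrist's pose just before it. camera_model takes no time and is no camera call; for the wrist camera it gives the pose at the moment of the call.
- manip.close_job(): hands the job in; it is judged then, once.
Trained networks look in the newest picture that a camera, given by its name, has taken for a name from the list of things; names that differ only in an ending like _2 or _b are one class to them, and where a whole thing is asked for, a point or a joint stands for the part that bears it (a point fixed in the world has none). Each returns a list of dicts, best first, with "score" (0 to 1); they miss things now and then, are a little off and sometimes report something else, mostly with a low value. They report only what shows in the picture. A call takes as long as a camera call.
- manip.regions_of(camera, label): "region" (384x512 bool, what is visible of it) and "extent" ([left, top, right, bottom] in pixels, round what is visible of it).
- manip.tip_of(camera, label): "point" ([row, column] in pixels: a listed point, or the origin of a listed thing).
The state is a dict: "clock": time; "joint_positions": joint angles; "joint_velocities": joint speeds; "effort": joint torques, N m; "eef_pos": TCP position; "tool_rot": TCP orientation; "force": force on the tool from outside, world axes, zero at the start; "torque": the same for the moment, N m; "width": finger opening in m; "finger_force": force on a finger pad.
Only numpy, scipy, OpenCV 4.12 (cv2) and the standard library are available. Lean on these libraries where they do the work, as an engineer would, in place of code of your own. Each camera call takes 0.05 s, during which the arm holds its last target. There are 200 camera calls.

## Working session

There is one attempt and no reset: what is moved stays moved. The work goes in short steps, Python scripts to look and compute and a shell command to move; the robot and the scene stay as the last step left them, time stands still between calls to the robot, and variables do not carry over. Pictures are saved under pics/ and viewed, at most 10 in all, crops included, and the job is handed in when it is done.

```bash
mkdir -p pics; cat > h.py <<'E'
import numpy as np, cv2
from rig import manip
def ray2w(m,uv,d):
    K=np.array(m["camera_matrix"]);k1=m["k1"]
    p=np.array([(uv[0]-K[0,2])/K[0,0],(uv[1]-K[1,2])/K[1,1]]);q=p.copy()
    for _ in range(10): q=p/(1+k1*(q@q))
    return np.array(m["origin"])+np.array(m["orientation"])@(np.array([q[0],q[1],1])*d)
def cloud(m,reg,dep):
    r,c=np.nonzero(reg&(dep>0));K=np.array(m["camera_matrix"])
    p=np.stack([(c-K[0,2])/K[0,0],(r-K[1,2])/K[1,1]],1);q=p.copy()
    for _ in range(10): q=p/(1+m["k1"]*(q**2).sum(1,keepdims=True))
    d=dep[r,c][:,None]
    return np.array(m["origin"])+(np.hstack([q,np.ones_like(d)])*d)@np.array(m["orientation"]).T
E
python3 - <<'E'
from h import *
np.set_printoptions(precision=3,suppress=True)
s=manip.state();print(s["clock"],s["eef_pos"],s["tool_rot"])
ims=[]
for cam in("scene","top"):
    im,d=manip.camera(cam);m=manip.camera_model(cam);ims.append(im)
    print(cam,m["origin"])
    for n in("capacitor","shelf","spare","post_a","jar","tin"):
        for r in manip.regions_of(cam,n)[:2]:
            P=cloud(m,r["region"],d)
            if len(P): print(n,round(r["score"],2),r["extent"],len(P),"med",np.median(P,0),"lo",np.percentile(P,3,0),"hi",np.percentile(P,97,0))
    for n in("chute_mouth","chute_end"):
        for r in manip.tip_of(cam,n)[:1]:
            v,u=r["point"];print(n,round(r["score"],2),v,u,ray2w(m,(u,v),d[int(v),int(u)]))
    np.savez(cam,im=im,d=d)
    cv2.imwrite(f"pics/{cam}.png",im[:,:,::-1])
E
```

```text
0.0 [ 0.261 -0.54   0.23 ] [[ 0.901  0.435 -0.001]
 [ 0.435 -0.901  0.002]
 [ 0.    -0.002 -1.   ]]
scene [ 1.044 -0.331  1.031]
capacitor 0.67 [135.5, 162.8, 155.8, 192.8] 481 med [ 0.47  -0.089  0.271] lo [ 0.439 -0.104  0.212] hi [ 0.478 -0.066  0.295]
shelf 0.86 [89.9, 123.8, 252.2, 247.7] 9436 med [ 0.503 -0.013  0.209] lo [ 0.381 -0.221  0.025] hi [0.6   0.163 0.223]
spare 0.62 [198.0, 122.7, 209.9, 142.9] 197 med [0.449 0.121 0.249] lo [0.431 0.111 0.214] hi [0.457 0.138 0.263]
post_a 0.61 [54.8, 219.0, 123.9, 281.6] 2896 med [ 0.368 -0.296  0.036] lo [ 0.323 -0.359 -0.   ] hi [ 0.468 -0.232  0.096]
post_a 0.5 [176.3, 187.0, 185.7, 194.4] 71 med [ 0.539 -0.046  0.231] lo [ 0.531 -0.051  0.21 ] hi [ 0.544 -0.035  0.251]
jar 0.73 [216.1, 147.7, 235.9, 175.5] 352 med [0.568 0.093 0.256] lo [0.542 0.078 0.218] hi [0.58  0.116 0.268]
tin 0.76 [56.0, 221.7, 120.6, 278.2] 2788 med [ 0.367 -0.295  0.037] lo [ 0.323 -0.357 -0.   ] hi [ 0.468 -0.233  0.096]
chute_mouth 0.89 188.2 135.1 [ 0.435 -0.116  0.211]
chute_end 0.76 234.0 101.6 [ 0.347 -0.236  0.01 ]
top [0.548 0.084 1.134]
capacitor 0.82 [321.2, 249.0, 342.8, 267.0] 306 med [ 0.459 -0.081  0.288] lo [ 0.44  -0.102  0.219] hi [ 0.475 -0.067  0.295]
shelf 0.7 [223.8, 200.0, 389.6, 295.1] 9073 med [ 0.473 -0.002  0.209] lo [ 0.378 -0.22   0.035] hi [0.586 0.165 0.222]
spare 0.59 [240.3, 260.4, 255.3, 275.5] 183 med [0.439 0.123 0.255] lo [0.421 0.108 0.209] hi [0.455 0.141 0.261]
spare 0.46 [222.3, 198.4, 387.5, 294.6] 8653 med [0.473 0.    0.209] lo [ 0.381 -0.214  0.14 ] hi [0.586 0.163 0.221]
jar 0.75 [247.6, 209.0, 266.0, 234.0] 280 med [0.558 0.096 0.263] lo [0.536 0.077 0.209] hi [0.58  0.117 0.266]
tin 0.79 [363.5, 244.5, 421.6, 300.2] 1796 med [ 0.379 -0.327  0.009] lo [ 0.323 -0.362 -0.001] hi [ 0.462 -0.257  0.096]
chute_mouth 0.6 259.6 340.0 [ 0.458 -0.098  0.296]
chute_end 0.56 267.0 377.1 [ 0.4   -0.28  -0.001]
```

View pics/scene.png

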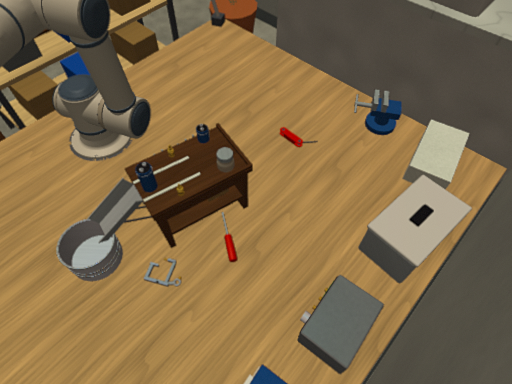

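View pics/top.png

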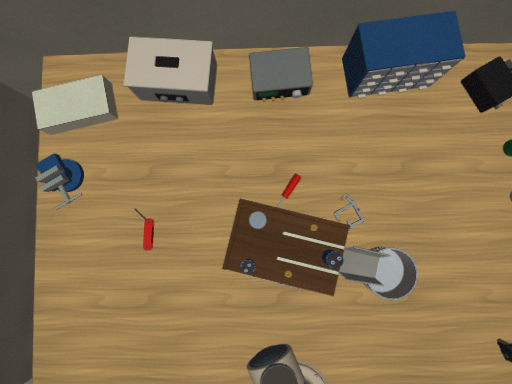

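The scene view shows the tall capacitor at about (146,178), in the lane at the chute end. The posts are outside the tapes at (170,151) and (181,190). In the top view the capacitor is at (333,258), the chute leads right to the tin at (388,273), and the jar and spare are at the far end. Next I fit the board's frame.

```bash
cat > fit.py <<'E'
from h import *
np.set_printoptions(precision=4,suppress=True)
for cam in("top","scene"):
    f=np.load(cam+".npz");d=f["d"];m=manip.camera_model(cam)
    P=cloud(m,d>0,d)
    box=(P[:,0]>.33)&(P[:,0]<.68)&(P[:,1]>-.26)&(P[:,1]<.25)
    B=P[box&(abs(P[:,2]-.212)<.012)]
    # keep board only (opened mask)
    g=np.zeros((260,180),np.uint8); ij=((B[:,:2]-[.33,-.26])/.002).astype(int)
    np.add.at(g,(ij[:,1],ij[:,0]),1); g=cv2.morphologyEx((g>0).astype(np.uint8),cv2.MORPH_CLOSE,np.ones((7,7)))
    n,l,st,_=cv2.connectedComponentsWithStats(g); k=1+st[1:,4].argmax(); B=B[l[ij[:,1],ij[:,0]]==k]
    c,wh,a=cv2.minAreaRect(B[:,:2].astype(np.float32)); cs=cv2.boxPoints((c,wh,a))
    print(cam,"rect",c,wh,a,"z",np.median(B[:,2]))
    e=cs[1]-cs[0]; e2=cs[2]-cs[1]; L=e if np.linalg.norm(e)>np.linalg.norm(e2) else e2
    y=L/np.linalg.norm(L); y=y*np.sign(y[1]); x=np.array([y[1],-y[0]])
    O=np.array(c); print("y",y,"mouth",O-.15*y)
    T=P[box&(P[:,2]>.225)&(P[:,2]<.32)]; s=np.c_[(T[:,:2]-O)@x,(T[:,:2]-O)@y,T[:,2]]
    C=s[(abs(s[:,0])<.04)&(s[:,1]<-.06)&(s[:,1]>-.17)&(s[:,2]>.245)]
    top=C[C[:,2]>.283]
    print("cap shelf: top",np.median(top,0),top.min(0),top.max(0),"all",C.min(0),C.max(0))
    print("cap world",O+np.median(top,0)[0]*x+(top[:,1].min()+top[:,1].max())/2*y)
    U=s[abs(s[:,1]+.02)<.09]; U=U[(abs(U[:,0])>.03)&(abs(U[:,0])<.09)&(U[:,2]>.235)]
    for sg in(-1,1):
        V=U[np.sign(U[:,0])==sg]
        if len(V): print("post",np.median(V,0))
E
python3 fit.py
```

```text
top rect (0.4734852910041809, -0.00879146158695221) (0.36925527453422546, 0.1959262639284134) 74.93657684326172 z 0.2090790148833095
y [0.2599 0.9656] mouth [ 0.4345 -0.1536]
cap shelf: top [ 0.0035 -0.0787  0.2894] [-0.016  -0.0982  0.2839] [ 0.0233 -0.0601  0.2988] all [-0.016  -0.0982  0.2469] [ 0.0236 -0.06    0.2988]
cap world [ 0.4563 -0.0861]
post [-0.0618  0.0146  0.2437]
post [ 0.069  -0.0212  0.2429]
scene rect (0.47403353452682495, -0.0054883211851119995) (0.3709683120250702, 0.2008519023656845) 75.08051300048828 z 0.21059510171351498
y [0.2575 0.9663] mouth [ 0.4354 -0.1504]
cap shelf: top [ 0.0084 -0.0816  0.2905] [-0.0161 -0.1015  0.2835] [ 0.026  -0.0612  0.3002] all [-0.0161 -0.102   0.2452] [ 0.0262 -0.0612  0.3002]
cap world [ 0.4612 -0.0862]
post [-0.0603  0.0154  0.2447]
post [ 0.0717 -0.0219  0.2439]
```

```bash
python3 -m jog '[{"z":-0.04},{"z":-0.08},{"z":-0.12},{"z":-0.13,"az":0.5},{"z":-0.13,"az":1.5,"claw":0.0}]'
```

```text
invalid input
```

Both cameras agree. The shelf's y axis points 75° in world, the capacitor is at (0.4585, -0.086), its front is about 15 mm short of the mouth, and it is about 5 mm off the lane's middle. I'm resending the lift, since the call was probably refused for rows with missing keys.

```bash
python3 -m jog '[{"x":0,"y":0,"z":-0.04,"ax":0,"ay":0,"az":0,"claw":0},{"x":0,"y":0,"z":-0.08,"ax":0,"ay":0,"az":0,"claw":0},{"x":0,"y":0,"z":-0.12,"ax":0,"ay":0,"az":1,"claw":0},{"x":0.02,"y":-0.02,"z":-0.13,"ax":0,"ay":0,"az":2,"claw":0},{"x":0.05,"y":-0.045,"z":-0.13,"ax":0,"ay":0,"az":3,"claw":0}]' 40
```

```text
clock: 1.32
eef_pos: [0.2857, -0.4799, 0.3652]
tool_rot: [[0.992, 0.126, 0.002], [0.126, -0.992, -0.006], [0.002, 0.006, -1.0]]
force: [0.9, 0.7, -0.5]
width: 0.0256
finger_force: 0.0
```

```bash
python3 -m jog '[{"x":0.02,"y":-0.035,"z":0,"ax":0,"ay":0,"az":1,"claw":0},{"x":0.04,"y":-0.07,"z":0,"ax":0,"ay":0,"az":2,"claw":0},{"x":0.06,"y":-0.105,"z":0,"ax":0,"ay":0,"az":3,"claw":0},{"x":0.08,"y":-0.14,"z":0,"ax":0,"ay":0,"az":3.7,"claw":0},{"x":0.1,"y":-0.175,"z":0,"ax":0,"ay":0,"az":3.7,"claw":0}]'
```

```text
clock: 1.73
eef_pos: [0.3619, -0.2893, 0.3615]
tool_rot: [[0.967, -0.254, 0.001], [-0.254, -0.967, -0.0], [0.001, 0.0, -1.0]]
force: [1.1, 0.1, 0.2]
width: 0.0
finger_force: 0.0
```

```bash
python3 -m jog '[{"x":0.01,"y":-0.04,"z":0,"ax":0,"ay":0,"az":0,"claw":0},{"x":0.02,"y":-0.08,"z":0,"ax":0,"ay":0,"az":0,"claw":0},{"x":0.03,"y":-0.12,"z":0,"ax":0,"ay":0,"az":0,"claw":0},{"x":0.04,"y":-0.16,"z":0,"ax":0,"ay":0,"az":0,"claw":0},{"x":0.04,"y":-0.2,"z":0,"ax":0,"ay":0,"az":0,"claw":0}]' && python3 -m jog '[{"x":0,"y":-0.04,"z":0,"ax":0,"ay":0,"az":0,"claw":0},{"x":0,"y":-0.07,"z":0,"ax":0,"ay":0,"az":0,"claw":0},{"x":0,"y":-0.08,"z":0,"ax":0,"ay":0,"az":0,"claw":0},{"x":0,"y":-0.08,"z":0,"ax":0,"ay":0,"az":0,"claw":0}]'
python3 - <<'E'
from h import *
np.set_printoptions(precision=4,suppress=True)
s=manip.state();print(s["clock"],s["eef_pos"])
m=manip.camera_model("wrist");im,d=manip.camera("wrist");cv2.imwrite("pics/w1.png",im[:,:,::-1])
y=np.array([.2587,.966]);x=np.array([.966,-.2587]);t=s["eef_pos"][:2]
for r in manip.regions_of("wrist","capacitor")[:2]:
    P=cloud(m,r["region"],d);print(r["score"],r["extent"],len(P))
    if len(P):
        T=P[(P[:,2]>.283)];q=(T[:,:2]-t)
        print("rel tcp: x",np.percentile(q@x,[1,50,99]),"y",np.percentile(q@y,[1,50,99]),"z",np.percentile(T[:,2],[2,50,98]))
E
```

```text
clock: 2.15
eef_pos: [0.4514, -0.1056, 0.3607]
tool_rot: [[0.968, -0.249, -0.0], [-0.249, -0.968, 0.0], [-0.0, -0.0, -1.0]]
force: [0.5, 0.6, 0.3]
width: -0.0001
finger_force: 0.0
clock: 2.48
eef_pos: [0.4705, -0.0279, 0.3613]
tool_rot: [[0.969, -0.245, 0.0], [-0.245, -0.969, 0.0], [-0.0, -0.0, -1.0]]
force: [0.2, -0.7, -0.2]
width: 0.0001
finger_force: 0.0
2.4833 [ 0.4705 -0.0279  0.3613]
0.55 [299.7, 156.0, 360.6, 223.0] 2898
rel tcp: x [-0.0129  0.0069  0.0237] y [-0.08   -0.0609 -0.0433] z [0.2848 0.2902 0.2965]
```

View pics/w1.png

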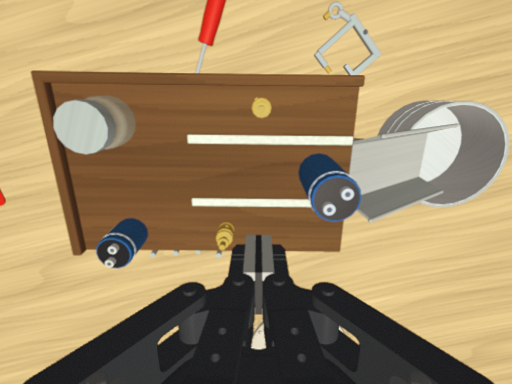

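The wrist view shows the capacitor's top at (336,198). The shelf lies square to the tool, with the chute to the right and nothing under the fingers' path except post tops that are low enough to clear. I go down to z≈0.278 behind it, shifted +5 mm sideways.

```bash
python3 -m jog '[{"x":0.005,"y":0,"z":0.03,"ax":0,"ay":0,"az":0.13,"claw":0},{"x":0.005,"y":0,"z":0.06,"ax":0,"ay":0,"az":0.13,"claw":0},{"x":0.005,"y":0,"z":0.083,"ax":0,"ay":0,"az":0.13,"claw":0},{"x":0.005,"y":0,"z":0.083,"ax":0,"ay":0,"az":0.13,"claw":0}]' && python3 -m jog '[{"x":0,"y":0.008,"z":0,"ax":0,"ay":0,"az":0,"claw":0},{"x":0,"y":0.015,"z":0,"ax":0,"ay":0,"az":0,"claw":0},{"x":0,"y":0.022,"z":0,"ax":0,"ay":0,"az":0,"claw":0},{"x":0,"y":0.028,"z":0,"ax":0,"ay":0,"az":0,"claw":0},{"x":0,"y":0.034,"z":0,"ax":0,"ay":0,"az":0,"claw":0}]'
```

```text
clock: 2.92
eef_pos: [0.4734, -0.0329, 0.2725]
tool_rot: [[0.964, -0.265, -0.009], [-0.265, -0.964, 0.001], [-0.009, 0.002, -1.0]]
force: [-0.6, -0.5, -1.2]
width: 0.0002
finger_force: 0.0
clock: 3.33
eef_pos: [0.4664, -0.0651, 0.28]
tool_rot: [[0.965, -0.263, 0.003], [-0.263, -0.965, -0.001], [0.003, -0.0, -1.0]]
force: [-0.0, -0.2, 0.2]
width: 0.0002
finger_force: 0.2
```

```bash
python3 -m jog '[{"x":0,"y":0.01,"z":0,"ax":0,"ay":0,"az":0,"claw":0},{"x":0,"y":0.02,"z":0,"ax":0,"ay":0,"az":0,"claw":0},{"x":0,"y":0.03,"z":0,"ax":0,"ay":0,"az":0,"claw":0},{"x":0,"y":0.036,"z":0,"ax":0,"ay":0,"az":0,"claw":0},{"x":0,"y":0.036,"z":0,"ax":0,"ay":0,"az":0,"claw":0}]'
python3 - <<'E'
from h import *
im,d=manip.camera("scene");np.savez("s2",im=im,d=d)
cv2.imwrite("pics/s2.png",cv2.resize(im[120:300,30:270,::-1],None,fx=3,fy=3,interpolation=2))
for r in manip.regions_of("scene","capacitor")[:2]:
    print(r["score"],r["extent"],np.median(cloud(manip.camera_model("scene"),r["region"],d),0))
E
```

```text
clock: 3.75
eef_pos: [0.4564, -0.1001, 0.2782]
tool_rot: [[0.965, -0.264, -0.0], [-0.264, -0.965, -0.0], [-0.0, 0.0, -1.0]]
force: [0.2, -0.1, -1.1]
width: -0.0003
finger_force: 0.0
0.55 [107.9, 179.1, 145.1, 202.3] [ 0.44812832 -0.1436473   0.24672266]
```

View pics/s2.png

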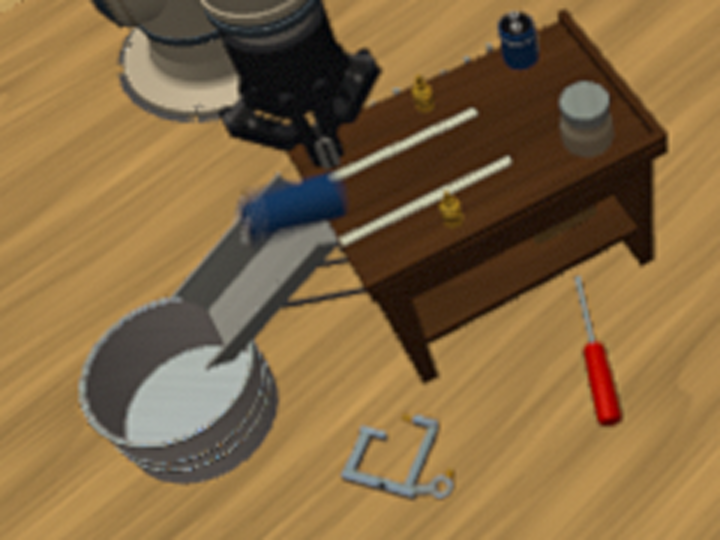

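The crop shows the capacitor tipped over, lying across the mouth at (295,205) and apparently still moving. I back the fingers off up and away, then look again.

```bash
python3 -m jog '[{"x":0,"y":-0.01,"z":-0.03,"ax":0,"ay":0,"az":0,"claw":0},{"x":0,"y":-0.03,"z":-0.06,"ax":0,"ay":0,"az":0,"claw":0},{"x":0,"y":-0.05,"z":-0.09,"ax":0,"ay":0,"az":0,"claw":0},{"x":0,"y":-0.05,"z":-0.1,"ax":0,"ay":0,"az":0,"claw":0},{"x":0,"y":-0.05,"z":-0.1,"ax":0,"ay":0,"az":0,"claw":0}]'
python3 - <<'E'
from h import *
im,d=manip.camera("scene")
cv2.imwrite("pics/s3.png",cv2.resize(im[120:300,30:270,::-1],None,fx=3,fy=3,interpolation=2))
for r in manip.regions_of("scene","capacitor")[:2]:
    print(r["score"],r["extent"],np.median(cloud(manip.camera_model("scene"),r["region"],d),0))
E
```

```text
clock: 4.27
eef_pos: [0.4705, -0.0493, 0.3818]
tool_rot: [[0.966, -0.26, 0.006], [-0.26, -0.966, -0.001], [0.006, -0.001, -1.0]]
force: [0.5, -0.2, 1.1]
width: 0.0004
finger_force: 0.0
0.92 [75.0, 248.7, 103.0, 268.7] [ 0.40701317 -0.30706696  0.03884509]
```

View pics/s3.png

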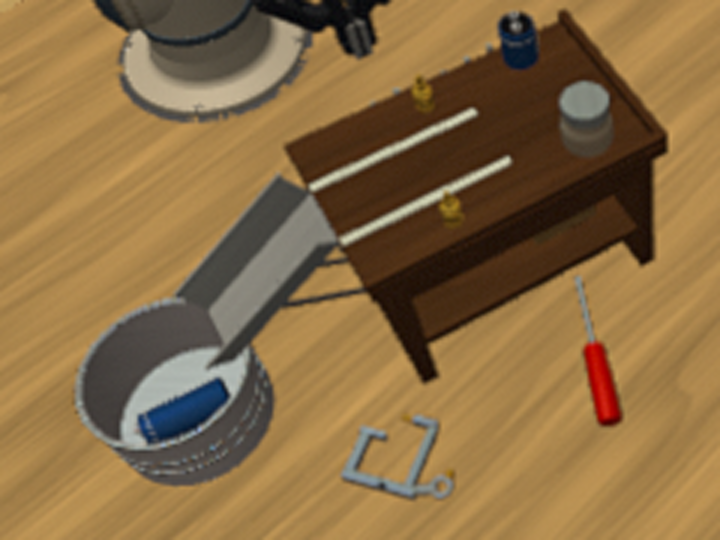

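The capacitor lies in the tin at about (183,410) in the crop. The posts, jar and spare stand where they were, and the arm is clear. I let it settle for a moment, check, and hand in.

```bash
python3 -m jog '[{"x":0,"y":0,"z":-0.01,"ax":0,"ay":0,"az":0,"claw":0},{"x":0,"y":0,"z":-0.01,"ax":0,"ay":0,"az":0,"claw":0},{"x":0,"y":0,"z":-0.01,"ax":0,"ay":0,"az":0,"claw":0},{"x":0,"y":0,"z":-0.01,"ax":0,"ay":0,"az":0,"claw":0},{"x":0,"y":0,"z":-0.01,"ax":0,"ay":0,"az":0,"claw":0}]'
python3 - <<'E'
from h import *
im,d=manip.camera("scene")
for n in("capacitor","tin"):
    r=manip.regions_of("scene",n)[0];print(n,r["score"],r["extent"],np.median(cloud(manip.camera_model("scene"),r["region"],d),0))
print(manip.close_job())
E
```

```text
clock: 4.78
eef_pos: [0.4697, -0.0507, 0.3872]
tool_rot: [[0.965, -0.263, -0.002], [-0.263, -0.965, 0.0], [-0.002, 0.0, -1.0]]
force: [-0.8, -0.1, -0.5]
width: -0.0001
finger_force: 0.0
capacitor 0.6 [78.9, 243.8, 103.4, 266.4] [ 0.40685027 -0.30437429  0.03914944]
tin 0.72 [56.5, 218.3, 120.7, 281.0] [ 0.35542536 -0.29766715  0.04409692]
the job is handed in; nothing more can be done
None
```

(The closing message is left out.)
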